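Clear the pot off the welding jig and load it

ROBOT

A 7-joint arm with a two-finger parallel gripper is mounted at the origin on the work surface. World frame = base frame: x ahead of the robot, y to its left, z up, the work surface at z = 0. Lengths are in mm, angles in rad, forces in N, time in s.
With the tool pointing down it reaches from about 425 to 825 mm from the base axis. Payload 3.6 kg.
Tool frame: the origin (TCP) lies at the very end of the fingers, on their centre line; the grasp point (between the pads) lies 19 mm behind it; z points along the fingers, y is the line along which they close (so a half turn about z gives the same grasp; the last joint's range is limited). The gripper opens to 93 mm and grips with 3 to 60 N. Pads are 15 mm wide; open, the fingers measure 128 mm over their backs; the gripper's body (75 mm by 188 mm) begins 65 mm behind the grasp point.
Start: joints at [1.31, 0.615, -0.013, 1.423, 0.008, 1.103, -0.04], TCP at [150.603, -632.282, 218.64] pointing down, gripper open.
Joint ranges: [-3.12, 3.12], [-0.3, 2.06], [-1.34, 1.32], [0.26, 2.42], [-1.36, 4.5], [0.01, 1.98], [-2.84, 2.84]. Speed limits (rad/s): [2.79, 2.79, 3.14, 3.14, 3.14, 3.14, 3.14].

INTERFACE

Orientations are given as a unit quaternion [w, x, y, z].
In Python, from workcell import robot, jaws, eyes, job_done, boxes_of, masks_of gives the robot as it stands. The module is installed in compiled form; this text tells all that it offers. Calls block until the motion is done:
- robot.move_ptp(position, orientation): joint-space move of the TCP to a pose.
- robot.line_to(position, orientation=None, feed=150, until_force=None): straight line of the TCP; orientation=None keeps the orientation; feed is the mean speed in mm/s. With until_force (N) it stops when the force on the tool has changed by that much, and returns True; else False.
- robot.move_joints(angles): joint-space move.
- jaws.release() and jaws.grab(): open the fingers fully, or close them until they stop; the grip force is fixed at half the most.
- robot.sleep(seconds).
- robot.inverse_kinematics(position, orientation): joint angles nearest the present ones, or None.
- robot.observe(): the state.
- eyes.snapshot(name): name is "scene" or "top" or "wrist"; returns (picture, depth): 400x640x3 uint8, red, green, blue; 400x640 float32, mm along the optical axis (not along the pixel's ray), 0 where there is no reading.
- eyes.camera_info(name): a dict with "fx", "fy", "cx", "cy" (pixels), "R" (3x3) and "t" (3): a world point X has camera coordinates R X + t; the wrist camera has in their place "mount" (4x4, takes a point from camera to tool coordinates, whose origin is the TCP and whose axes are the flange's). Camera axes: x right, y down, z forward; pixel columns grow to the right and rows downward; lengths in mm; the calibration is good to about 2 mm. The wrist camera is an equidistant fisheye: a pixel r from the principal point sees the ray r / f radians off the axis. A picture is of the moment at which its call begins: read the wrist's pose just before it. camera_info takes no time and is no camera call.
A pose or a line that the arm cannot do raises robot.MotionError and nothing moves.
- job_done(): hands the job in; it is judged then, once.
Trained networks look in the newest picture that a camera, given by its name, has taken for a name from the list of things; names that differ only in an ending like _2 or _b are one class to them, and where a whole thing is asked for, a point or a joint stands for the part that bears it (a point fixed in the world has none). Each returns a list of dicts, best first, with "score" (0 to 1); they miss things now and then, are a little off and sometimes report something else, mostly with a low value. They report only what shows in the picture. A call takes as long as a camera call. They do not tell look-alikes from the thing itself.
- boxes_of(camera, label): "box" ([left, top, right, bottom] in pixels, round what is visible of it).
- masks_of(camera, label): "mask" (400x640 bool, what is visible of it) and "box" ([left, top, right, bottom] in pixels, round what is visible of it).
The state is a dict: "clock": time; "joint_positions": joint angles; "dq": joint speeds; "joint_efforts": joint torques, N m; "eef_pos": TCP position; "orientation": TCP orientation; "force": force on the tool from outside, world axes, zero at the start; "moment": the same for the moment, N m; "gripper_width": finger opening in mm; "grip_force": force on a finger pad.
Only numpy, scipy, OpenCV 4.12 (cv2) and the standard library are available. Lean on these libraries where they do the work, as an engineer would, in place of code of your own. Each camera call takes 0.05 s, during which the arm holds its last target. There are 200 camera calls.

TASK

The steel pot with the arched handle has been left perched on the post of the welding jig. Lift it off, keep it upright and set it down gently, standing wholly on the fireclay tile; then load the jig: first the wide flange, plate side down, then the plain collar on top of it, both slid down the post fully home. Leave the other things on the bench where they are.

Things in the scene. Friction and masses are not known exactly. Their poses are not given: they have to be found in the camera images.
- pot: round open steel pot, 92 mm diameter, 110 mm high, 0.34 to 0.6 kg, fixed arched handle over its mouth topping out at 159 mm. Origin: centre of its underside, z up; y along the handle's bar. Its bottom 25 mm is a hollow foot (inside 86 mm wide), hung loosely over the jig's post; its floor, 25 mm above the origin, rests on the post's top: lift it over 25 mm to free it. It stands on the foot's rim.
- pot_grip (a point): centre of the handle's straight black bar, 150 mm above the pot's origin; the bar is 92 mm long along the pot's y, 16 mm wide along the pot's x and 18 mm high; open underneath (the pot's rim is 31 mm below the bar); pinch it across the pot's x from above
- tile: fixed flat square light grey fireclay tile, 140 x 140 mm, 8 mm thick, lying on the bench. Origin: centre of its underside, sides along its x and y. The pot is to stand on it.
- jig: fixed welding jig: round grey base plate, 120 mm diameter and 12 mm thick, with an upright steel post of 40 mm diameter in its centre, the post's top 87 mm above the bench, its last 8 mm tapering to 30 mm diameter. Origin: centre of the base's underside, z up along the post. Fully home means the flange lies flat on the base plate and the collar flat on the flange's hub.
- flange: loose aluminium flange, about 0.36 kg: plate of 110 mm diameter and 10 mm thick, with a plain round hub of 62 mm outside diameter rising from it to 40 mm above its underside, a 46 mm through hole along the axis. Origin: centre of the plate's underside, z up through the hub. Lies plate down on the bench; grip it on the outside of the hub.
- collar: loose aluminium collar (plain tube), about 0.14 kg: 62 mm outside diameter, 46 mm hole, 36 mm high, either end up, standing on end on the bench. Origin: centre of its underside, z along its axis. A steel bracket stands close on the side its own x axis points to, about 16 to 25 mm from its wall.
- collar_mid (a point): centre of the collar, 18 mm from either end
- bracket_a: bystander: loose steel bracket beside the collar, base 50 mm (its x) by 100 mm (its y), with two upright ribs, 60 mm high. Origin: centre of its underside.
- bracket_b: bystander: a second bracket, same sizes. Origin: centre of its underside.
- spray: bystander: white spray can, upright, 52 mm diameter, 190 mm high, loose, near the jig. Origin: centre of its underside.
- jar: bystander: closed white jar, upright, 60 mm diameter, 150 mm high, loose, near the jig. Origin: centre of its underside.
- hammer: bystander: hammer lying on the bench beyond the jig, about 260 mm long along its x, under 30 mm high. Origin: centre of its underside.
- brush: bystander: brush lying on the bench on the near right of the jig, about 200 mm long along its x, under 30 mm high. Origin: centre of its underside.
- magnet: bystander: flat square magnet block, 90 x 90 mm, 26 mm high. Origin: centre of its underside.
There are look-alikes about, which are no part of the job. Leave any green look-alike of the collar alone. What is shaped like the pot but turquoise is not meant.

How it is judged (in metres and radians):
On the way, in this order (a step that is already met when the one before it is completed fails the run):
1. the pot stands upright on the tile, let go (x of pot in the frame of tile between -0.028 and 0.028 m and y of pot in the frame of tile between -0.028 and 0.028 m and z of pot in the frame of tile between 0.003 and 0.013 m and angle between pot's own z axis and vertical below 0.08 rad and contact force between the fingers and pot below 0.2 N and linear speed of pot below 0.02 m/s), for 0.2 s.
2. the flange lies home on the jig's base, let go (horizontal distance between flange and jig below 0.006 m and angle between flange's own z axis and vertical below 0.06 rad and z of flange in the frame of jig between 0.008 and 0.016 m and contact force between the fingers and flange below 0.2 N and linear speed of flange below 0.02 m/s), for 0.2 s.
3. the collar lies home on the flange, let go (horizontal distance between collar_mid and jig below 0.006 m and z of collar_mid in the frame of jig between 0.065 and 0.075 m and angle between the z axis of collar and the z axis of jig, either way round below 0.08 rad and contact force between the fingers and collar below 0.2 N and linear speed of collar below 0.02 m/s), for 0.2 s.
At the end, for the whole second after the job is handed in: Pot upright (0.08 rad) on the tile, its centre within 28 mm of the tile's along each side; flange plate down on the jig's base, collar on the flange's hub, both round the post within 6 mm of its axis, within 4 and 5 mm of home height, level; all released and at rest (all of step 1 and all of step 2 and all of step 3); the robot touches nothing.
It fails at once if the pot is tipped by more than 0.4 rad (angle between pot's own z axis and vertical above 0.4 rad).
It fails at once if the pot is dropped: it falls free of the fingers faster than 0.5 m/s (about 13 mm of fall) (contact force between the fingers and pot below 0.05 N and linear speed of pot above 0.5 m/s).
It fails at once if a bystander (bracket, spray can, jar, hammer, brush or magnet) is shifted by more than 20 mm (distance of any of bracket_a, bracket_b, spray, jar, hammer, brush, magnet from where it was at the start of the episode above 0.02 m).
It also fails if it takes over 72 s, if anything falls off the work surface, if the arm or the gripper's body presses on something with over 40 N, if the wrist force passes 120 N, or if a joint passes its speed limit or range.

## Working session

There is one attempt and no reset: what is moved stays moved. The work goes in short steps, each a Python script; the robot and the scene stay as the last script left them, time stands still between calls to the robot, and variables do not carry over. Pictures are saved under pics/ and viewed, at most 10 in all, crops included, and the job is handed in when it is done.

```bash
mkdir -p pics
cat > h.py <<'E'
import numpy as np, cv2
from workcell import robot, jaws, eyes, job_done, boxes_of, masks_of
def cloud(cam,depth):
    i=eyes.camera_info(cam); v,u=np.mgrid[0:400,0:640]
    P=np.stack([(u-i["cx"])/i["fx"]*depth,(v-i["cy"])/i["fy"]*depth,depth],-1)
    return (P-np.array(i["t"]))@np.array(i["R"])
def save(n,im): cv2.imwrite(f"pics/{n}.png",cv2.cvtColor(im,cv2.COLOR_RGB2BGR))
E
python3 - <<'E'
from h import *
o=robot.observe();print(o["clock"],o["eef_pos"],o["orientation"])
for c in("top","scene"):
    im,d=eyes.snapshot(c);save(c,im);np.savez(f"{c}.npz",im=im,d=d)
    P=cloud(c,d);np.save(f"{c}_P.npy",P)
    i=eyes.camera_info(c);print(c,i)
    for n in["pot","tile","jig","flange","collar","bracket_a","spray","jar","hammer","brush","magnet"]:
        for k,m in enumerate(masks_of(c,n)):
            if m["score"]<.2: continue
            q=P[m["mask"]&(d>0)]
            np.save(f"m_{c}_{n}_{k}.npy",m["mask"])
            print(c,n,k,round(m["score"],2),np.round(m["box"]),"med",np.round(np.median(q,0)),"lo",np.round(np.percentile(q,2,axis=0)),"hi",np.round(np.percentile(q,98,axis=0)),"rgb",im[m["mask"]].mean(0).round())
print(robot.observe()["clock"])
E
```

```text
0.0 [ 150.42030017 -631.53225775  217.49279132] [-1.27192227e-03  9.93170108e-01  1.16668290e-01 -1.72176980e-04]
top {'fx': 392.312605457777, 'fy': 392.312605457777, 'cx': 314.5367428337308, 'cy': 203.21509235911594, 'R': array([[-0.02608353, -0.99961171, -0.0098017 ],
       [-0.98230265,  0.02744863, -0.1852784 ],
       [ 0.1854755 ,  0.00479552, -0.98263719]]), 't': array([  42.88107214,  564.34760189, 1189.5442358 ])}
top pot 0 0.85 [329. 177. 359. 219.] med [566. -55. 114.] lo [519. -98.  84.] hi [607. -16. 222.] rgb [94. 89. 91.]
top tile 0 0.71 [230. 162. 275. 211.] med [641. 230.   7.] lo [570. 161.   0.] hi [713. 300.  13.] rgb [149. 138. 131.]
top tile 1 0.6 [286. 134. 366. 161.] med [780.  11.  22.] lo [ 731. -135.   11.] hi [806. 112.  29.] rgb [161. 136. 109.]
top jig 0 0.82 [322. 197. 358. 225.] med [530. -31.  11.] lo [ 508. -107.    4.] hi [593.   1.  17.] rgb [104. 110. 109.]
top jig 1 0.73 [329. 174. 358. 219.] med [566. -56. 119.] lo [519. -99.  74.] hi [607. -15. 222.] rgb [95. 91. 92.]
top flange 0 0.76 [394. 221. 427. 253.] med [ 455. -271.    9.] lo [ 409. -3
[... 4074 characters left out ...]
.   12.] hi [ 434. -101.   27.] rgb [247. 231. 192.]
scene brush 0 0.47 [314. 160. 337. 189.] med [ 386. -115.   18.] lo [ 329. -128.   -0.] hi [ 445. -100.   26.] rgb [233. 216. 182.]
scene brush 1 0.47 [262. 149. 293. 175.] med [ 465. -273.   13.] lo [ 407. -330.   -0.] hi [ 511. -227.   45.] rgb [239. 239. 239.]
scene brush 2 0.45 [323. 257. 381. 315.] med [647. 230.   8.] lo [577. 159.   2.] hi [714. 297.  15.] rgb [228. 220. 212.]
scene magnet 0 0.69 [406. 305. 444. 339.] med [599. 461.  20.] lo [547. 413.   3.] hi [646. 509.  28.] rgb [196. 207. 206.]
scene magnet 1 0.67 [263. 152. 294. 173.] med [ 464. -268.   14.] lo [ 411. -326.    1.] hi [ 508. -227.   45.] rgb [242. 241. 241.]
1.2
```

View pics/top.png

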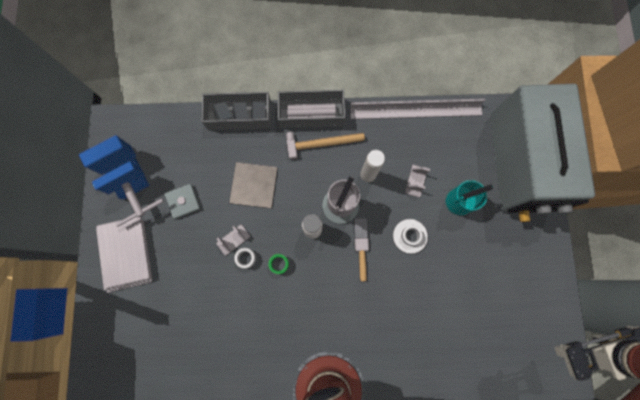

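View pics/scene.png

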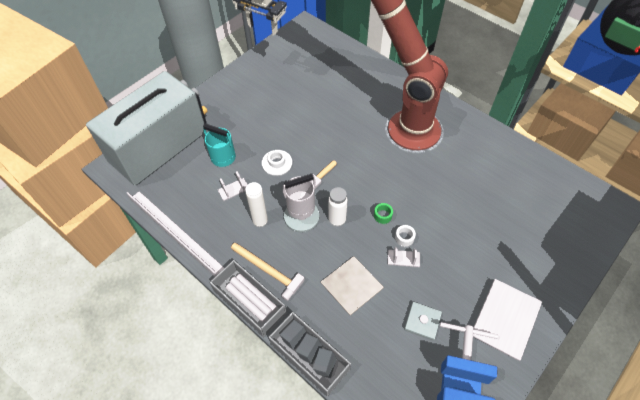

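Pot candidates are the steel one at scene (300,196) and the turquoise one at scene (219,147), which I reject. Collar candidates are the aluminium one at top (245,259) and the green one at top (278,264), which I reject. The only flange is at top (411,236). The tile is at top (254,185). Next I fit the positions and make one close crop.

```bash
cat >> h.py <<'E'
from scipy.optimize import least_squares
def circ(q,r,c0):
    """robust known-radius circle fit to outline points"""
    f=lambda c:np.hypot(q[:,0]-c[0],q[:,1]-c[1])-r
    s=least_squares(f,c0,loss="soft_l1",f_scale=2);return s.x,np.sqrt(np.mean(s.fun**2))
def disc(q,r,c0,ri=0):
    """centre of annulus ri..r containing most points"""
    best=None
    g=np.arange(-12,12.1,1)
    S=np.array([[(lambda d:((d<r)&(d>ri)).sum())(np.hypot(q[:,0]-c0[0]-a,q[:,1]-c0[1]-b)) for b in g] for a in g])
    w=np.argwhere(S>=S.max()-0.01*S.max());return np.array(c0)+g[w].mean(0),len(q),S.max()
E
python3 - <<'E'
from h import *
ims={}
for c in("top","scene"):
    z=np.load(c+".npz");im,d=z["im"],z["d"];P=np.load(c+"_P.npy");ok=d>0;ims[c]=im
    def near(x,y,r,z0,z1): return P[ok&(np.hypot(P[...,0]-x,P[...,1]-y)<r)&(P[...,2]>z0)&(P[...,2]<z1)]
    print(c)
    print(" flange hub",disc(near(460,-273,50,34,50),32,(458,-273),22.))
    print(" flange plate",disc(near(460,-273,75,6,15),56,(460,-273)))
    print(" collar",disc(near(400,251,45,31,45),32,(400,251),22.))
    print(" jig plate",disc(near(562,-50,90,7,20),61,(565,-53)))
    q=near(566,-56,85,205,240);m=q.mean(0);u,s,v=np.linalg.svd(q[:,:2]-m[:2],full_matrices=False)
    e=(q[:,:2]-m[:2])@v[0];print(" bar",len(q),m,np.degrees(np.arctan2(v[0,1],v[0,0])),e.min(),e.max(),np.median(q[:,2]),"mid",m[:2]+v[0]*(e.min()+e.max())/2)
    q=near(566,-56,85,150,190);print(" potrim",len(q),q.mean(0) if len(q) else 0, circ(q,45,(566,-56)) if len(q)>5 else 0)
    for k,n in((0,"tile"),(0,"bracket_a")):
        m=np.load(f"m_{c}_{n}_{k}.npy");r=cv2.minAreaRect(P[m&ok][:,:2].astype(np.float32));print(" ",n,r)
    for n,x,y,zz in(("jar",490,37,140),("spray",664,-148,180)):
        q=near(x,y,50,zz,zz+25);print(" ",n,q.mean(0),len(q))
a=cv2.resize(ims["scene"][150:270,190:430],None,fx=3.2,fy=3.2,interpolation=cv2.INTER_CUBIC);save("crop",a)
print(eyes.camera_info("wrist"))
E
```

```text
top
 flange hub (array([ 457.66666667, -276.66666667]), 133, np.int64(132))
 flange plate (array([ 457.375, -277.   ]), 496, np.int64(493))
 collar (array([400.8, 253.4]), 127, np.int64(127))
 jig plate (array([562.7, -55.5]), 361, np.int64(311))
 bar 200 [562.18994398 -55.54016362 219.00323289] 153.0868106755777 -50.189055317506266 47.401975124485354 219.3610122484132 mid [563.43255443 -56.17093559]
 potrim 178 [563.3880817  -55.57130732 166.11360288] (array([563.24714361, -55.98338819]), np.float64(1.6409256588532557))
  tile ((643.7608642578125, 230.83363342285156), (143.20960998535156, 146.487548828125), 80.2640151977539)
  bracket_a ((463.3135986328125, 295.8996887207031), (55.35889434814453, 100.4333267211914), 35.363922119140625)
  jar [488.45263917  37.77706931 148.92765716] 261
  spray [ 666.30611743 -151.34124653  188.49266521] 222
scene
 flange hub (array([ 461.  , -278.25]), 110, np.int64(100))
 flange plate (array([ 460.4, -277.4]), 324, np.int64(280))
 collar (array([403.66666667, 251.66666667]), 128, np.int64(124))
 jig plate (array([569.48484848, -54.87878788]), 475, 
[... 377 characters left out ...]
33594), 82.20133972167969)
  bracket_a ((460.9224853515625, 291.29248046875), (62.274845123291016, 99.35545349121094), 37.927818298339844)
  jar [492.73592105  37.29226783 149.79042777] 210
  spray [ 670.51571871 -151.47181432  189.53529518] 189
{'fx': 309.70691628693146, 'fy': 309.70691628693146, 'cx': 323.76517971747313, 'cy': 193.7466525202346, 'mount': array([[ 4.29944379e-05, -9.54287487e-01, -2.98890263e-01,
         8.41202302e+01],
       [ 9.99999321e-01,  3.89106315e-04, -1.09847968e-03,
         6.79515840e-01],
       [ 1.16456550e-03, -2.98890013e-01,  9.54286856e-01,
        -1.66003183e+02],
       [ 0.00000000e+00,  0.00000000e+00,  0.00000000e+00,
         1.00000000e+00]])}
```

View pics/crop.png

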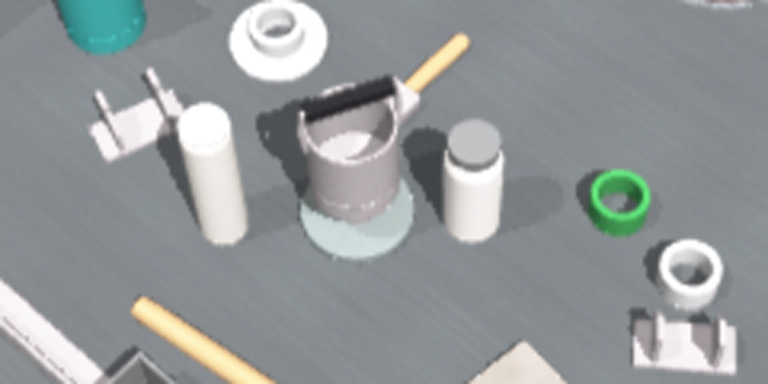

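The crop confirms my choices: the steel pot with its black bar at crop (350,97), the aluminium collar at (690,272) beside the bracket, and the flange at (275,38). The green ring at (620,203) and the turquoise pot are look-alikes. Next: the pot.

```bash
cat >> h.py <<'E'
from scipy.spatial.transform import Rotation as Ro
def down(deg):
    a=np.radians(deg);s,c=np.sin(a),np.cos(a)
    q=Ro.from_matrix(np.array([[-s,c,0],[c,s,0],[0,0,-1]])).as_quat();return [q[3],q[0],q[1],q[2]]
def best(pos,deg):
    """of the two half turns, the one with joint 7 nearest its middle"""
    o=[]
    for d in(deg,deg+180):
        j=robot.inverse_kinematics(pos,down(d))
        if j is not None:o.append((abs(j[6]),d))
    return sorted(o)
def st(t=""):
    o=robot.observe();print(t,"t%.1f"%o["clock"],np.round(o["eef_pos"],1),"F",np.round(o["force"],1),"w%.1f g%.1f"%(o["gripper_width"],o["grip_force"]),flush=True)
E
python3 - <<'E'
from h import *
print("pot",best([565,-56,300],63),best([565,-56,193],63),"tile",best([643,230,300],63))
print("flange@jig",best([565,-55,200],43),"flange",best([459,-277,150],43),"collar",best([402,252.5,100],126),"col@jig",best([565,-55,200],43))
d=best([565.3,-56.3,310],63)[0][1]
o=robot.observe()
robot.line_to([150.4,-631.5,320],feed=250);st()
robot.move_ptp([565.3,-56.3,310],down(d));st("above")
robot.line_to([565.3,-56.3,194],feed=120,until_force=8);st("at")
jaws.grab();st("grab")
robot.line_to([565.3,-56.3,290],feed=80);st("lift")
im,dd=eyes.snapshot("scene");save("lift",im[80:320,180:500])
E
```

```text
pot [(np.float64(0.8145869215736095), 63), (np.float64(2.049892601274591), 243)] [(np.float64(0.7289832389306067), 63), (np.float64(2.0001608857353372), 243)] tile [(np.float64(0.22964123535124412), 63), (np.float64(2.624060863218442), 243)]
flange@jig [(np.float64(0.4301641255687168), 43), (np.float64(2.2996117649346814), 223)] flange [(np.float64(0.868375596933613), 43), (np.float64(1.7376451753415583), 223)] collar [(np.float64(0.6379693169502249), 126), (np.float64(2.11944913138385), 306)] col@jig [(np.float64(0.4301641255687168), 43), (np.float64(2.2996117649346814), 223)]
 t1.8 [ 150.4 -631.3  320. ] F [ 0.1 -0.1 -0.6] w92.9 g0.0
above t4.3 [565.3 -57.9 309.8] F [ 1.   1.  -0.9] w93.1 g0.0
at t5.4 [565.9 -56.1 194.8] F [ 0.2 -0.6 -0.5] w93.2 g0.0
grab t6.6 [565.1 -56.6 194. ] F [-0.9 -0.8 -0.1] w15.9 g30.0
lift t7.9 [564.9 -56.4 289.3] F [ 0.6 -0.  -2.9] w15.6 g30.0
```

View pics/lift.png

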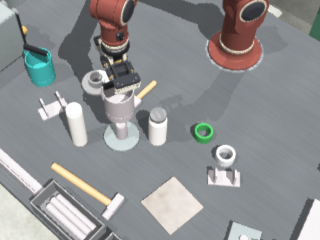

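The pot is lifted and upright at crop (119,100), and the post below it is free. Now I place it on the tile and then measure the jig.

Run:
```python
from h import *
x,y=643.2,230
robot.line_to([x,y,290],feed=180);st()
robot.line_to([x,y,152],feed=120);st()
print(robot.line_to([x,y,132],feed=20,until_force=2.5));st("down")
jaws.release();robot.sleep(.2);st("rel")
robot.line_to([x,y,270],feed=150);st("up")
T=None
for c in("top","scene"):
    im,d=eyes.snapshot(c);P=cloud(c,d);ok=d>0;np.save(c+"_P2.npy",P)
    save(c+"2",cv2.resize(im[150:290,200:440] if c=="top" else im[140:320,200:440],None,fx=2.5,fy=2.5))
    def near(x,y,r,z0,z1): return P[ok&(np.hypot(P[...,0]-x,P[...,1]-y)<r)&(P[...,2]>z0)&(P[...,2]<z1)]
    print(c,"plate",disc(near(565,-55,90,7,20),61,(565,-55)))
    q=near(565,-55,45,80,95);print(" posttop",len(q),q.mean(0),disc(q,16.5,(565,-55)))
    q=near(x,y,75,105,125);print(" potrim",len(q),circ(q,45,(x,y)),q[:,2].max())
    q=near(x,y,75,155,175);print(" bar",len(q),q.mean(0) if len(q) else 0)
    for n in("flange","collar"):
        for m in masks_of(c,n)[:2]:
            a=P[m["mask"]&ok];print(" ",n,round(m["score"],2),np.round(np.median(a,0)))
    print(" flange hub",disc(near(460,-273,50,34,50),32,(458,-276),22.),"collar",disc(near(400,251,45,31,45),32,(402,252),22.))
```

```text
t9.8 [643.5 228.6 290.1] F [ 0.1 -0.3 -3.2] w16.2 g30.0
 t11.1 [643.8 230.5 153.1] F [ 0.4  0.8 -4.3] w15.8 g30.0
True
down t11.7 [642.9 229.5 140. ] F [-1.  -1.7  5.9] w15.6 g30.0
rel t13.2 [641.9 228.8 138. ] F [ 0.3 -0.4  0.2] w92.5 g0.0
up t14.2 [642.8 229.5 268.8] F [-0.4 -0.4 -0.2] w92.7 g0.0
top plate (array([564.41176471, -55.58823529]), 818, np.int64(756))
 posttop 112 [563.16529871 -55.8180736   84.83316211] (array([564. , -54.5]), 112, np.int64(91))
 potrim 16 (array([639.41035961, 227.9847727 ]), np.float64(2.2115132627266854)) 120.17901177893924
 bar 10 [601.75066963 250.80780638 163.17996949]
  flange 0.68 [ 456. -271.    9.]
  collar 0.5 [379. 156.  35.]
 flange hub (array([ 457. , -276.5]), 135, np.int64(135)) collar (array([401. , 253.5]), 126, np.int64(126))
scene plate (array([566.6875, -57.1875]), 704, np.int64(618))
 posttop 93 [567.75653285 -56.29480577  86.43821206] (array([569.33333333, -56.5       ]), 93, np.int64(70))
 potrim 169 (array([644.56210122, 227.88800418]), np.float64(1.973548108071311)) 124.65798542316122
 bar 138 [660.01030883 221.79881323 165.84053046]
  flange 0.77 [ 467. -269.   13.]
  flange 0.44 [ 679. -138.  132.]
  collar 0.74 [403. 253.  27.]
  collar 0.66 [374. 152.  29.]
 flange hub (array([ 460. , -278.5]), 110, np.int64(99)) collar (array([404.16666667, 251.83333333]), 131, np.int64(122))
```

View pics/scene2.png

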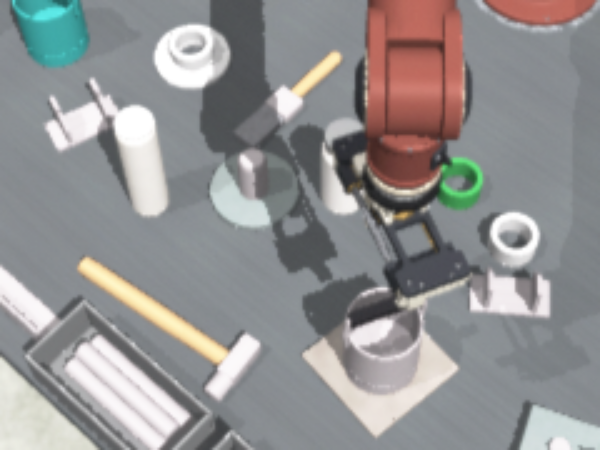

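The pot is standing on the tile at scene2 (383,340), and the post is visible at (252,175). Now I look with the wrist camera over the jig and the flange.

```bash
cat >> h.py <<'E'
def wcloud():
    o=robot.observe();im,d=eyes.snapshot("wrist");i=eyes.camera_info("wrist")
    v,u=np.mgrid[0:400,0:640];a=(u-i["cx"])/i["fx"];b=(v-i["cy"])/i["fy"];th=np.hypot(a,b);k=np.tan(th)/np.maximum(th,1e-9)
    C=np.stack([a*k*d,b*k*d,d,np.ones_like(d)],-1)@np.array(i["mount"]).T
    q=o["orientation"];P=C[...,:3]@Ro.from_quat([q[1],q[2],q[3],q[0]]).as_matrix().T+o["eef_pos"]
    P[(d<=0)|(th>1.3)]=np.nan;return im,P
def nr(P,x,y,r,z0,z1):
    with np.errstate(invalid="ignore"):return P[(np.hypot(P[...,0]-x,P[...,1]-y)<r)&(P[...,2]>z0)&(P[...,2]<z1)]
E
python3 - <<'E'
from h import *
robot.move_ptp([565.7,-55.9,240],down(43));robot.sleep(.3);st()
im,P=wcloud();save("wj",im)
q=nr(P,565.7,-55.9,90,7,20);print("plate",disc(q,61,(565,-55)),np.median(q[:,2]))
q=nr(P,565.7,-55.9,45,80,95);print("top",len(q),q.mean(0),disc(q,16.,(565,-55)))
robot.move_ptp([458.7,-277.3,170],down(43));robot.sleep(.3);st()
im,P=wcloud();save("wf",im)
q=nr(P,458.7,-277.3,75,6,16);print("plate",disc(q,56,(459,-277)),np.median(q[:,2]))
q=nr(P,458.7,-277.3,50,33,48);print("hub",disc(q,32,(459,-277),22),np.median(q[:,2]))
E
```

```text
t16.0 [566.  -54.7 240. ] F [ 0.5  0.1 -0.7] w93.1 g0.0
plate (array([566.11111111, -57.27777778]), 5528, np.int64(5093)) 11.9218597565809
top 915 [565.11854339 -56.38535417  85.57306521] (array([564.6, -55.6]), 915, np.int64(708))
 t17.3 [ 459.6 -276.3  170.4] F [ 0.6  1.  -0.2] w93.4 g0.0
plate (array([ 459.41176471, -278.88235294]), 4621, np.int64(4621)) 9.86416817280022
hub (array([ 459.66666667, -278.66666667]), 1400, np.int64(1398)) 39.568676234584046
```

View pics/wj.png

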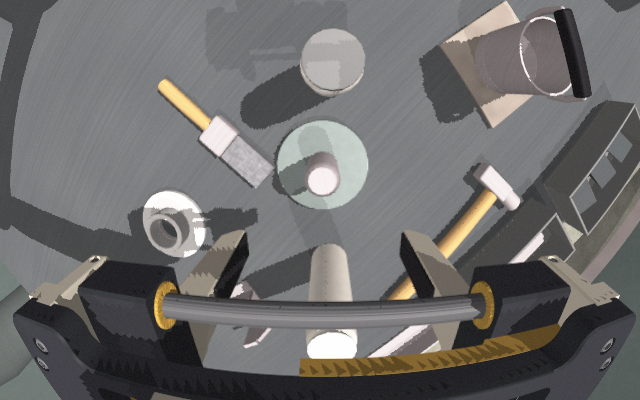

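The wrist view agrees: post at (322,180), flange at (172,225), both within about 1 mm of the estimates. Grasp the flange and load it.

Run:
```python
from h import *
fx,fy=459.3,-277.9; jx,jy=565.5,-56.4
robot.line_to([fx,fy,40],feed=150);print(robot.line_to([fx,fy,15],feed=50,until_force=8));st("at flange")
jaws.grab();st("grab")
robot.line_to([fx,fy,160],feed=130);st("lift")
robot.line_to([jx,jy,160],feed=150);robot.sleep(.2)
im,P=wcloud();save("wg",im);st("over jig")
q=nr(P,jx,jy,75,138,160);print(len(q))
if robot.observe()["gripper_width"]>55:
    robot.line_to([jx,jy,115],feed=100);st("pre")
    print(robot.line_to([jx,jy,34],feed=45,until_force=15));st("slid")
```

```text
False
at flange t19.0 [ 459.3 -277.8   14.8] F [0.1 0.9 0.3] w92.9 g0.0
grab t19.6 [ 459.1 -278.1   15.1] F [-0.1 -1.3  0.7] w61.0 g29.8
lift t20.9 [ 458.5 -277.7  159.1] F [ 0.1  0.9 -3.7] w60.8 g29.7
over jig t23.0 [565.4 -56.9 160. ] F [ 0.   0.1 -4.4] w60.9 g29.7
9894
pre t23.6 [565.9 -56.2 115.2] F [ 0.3  0.3 -4.2] w61.0 g29.7
False
slid t25.5 [565.7 -56.4  34.2] F [-0.2  0.4 -3.9] w60.7 g29.7
```

Run:
```python
from h import *
jx,jy=565.5,-56.4
print(robot.line_to([jx,jy,22],feed=20,until_force=4));st("seat")
jaws.release();robot.sleep(.2);st("rel")
robot.line_to([jx,jy,180],feed=130)
robot.move_ptp([402.6,252.6,180],down(126));robot.sleep(.3);st()
im,P=wcloud();save("wc",im)
q=nr(P,402.6,252.6,50,30,44);print("collar",disc(q,32,(402.6,252.6),22),np.median(q[:,2]))
q=nr(P,463,294,60,45,65);print("ribs",q.mean(0))
for c in("top","scene"):
    im,d=eyes.snapshot(c);P=cloud(c,d)
    q=nr(P,jx,jy,50,44,62);print(c,"hub",disc(q,32,(jx,jy),21),np.median(q[:,2]));q=nr(P,jx,jy,75,15,30);print(c,"plate",disc(q,56,(jx,jy)),np.median(q[:,2]))
```

```text
True
seat t25.9 [565.7 -56.4  26.8] F [0.1 0.4 3.5] w60.9 g29.8
rel t26.9 [563.9 -56.8  25.6] F [ 0.1  0.3 -0.4] w92.7 g0.0
 t29.8 [403.1 252.  179.9] F [ 0.1  0.3 -0.1] w93.1 g0.0
collar (array([402.1, 251.6]), 1275, np.int64(1275)) 35.69675034651121
ribs [465.95634324 296.58692842  55.78607361]
top hub (array([566.5, -56.4]), 139, np.int64(131)) 51.12383100017097
top plate (array([564. , -54.9]), 573, np.int64(562)) 20.678768318093237
scene hub (array([567.5, -56.4]), 130, np.int64(99)) 52.67619103810715
scene plate (array([568.45238095, -56.20952381]), 453, np.int64(420)) 21.847129256898672
```

View pics/wc.png

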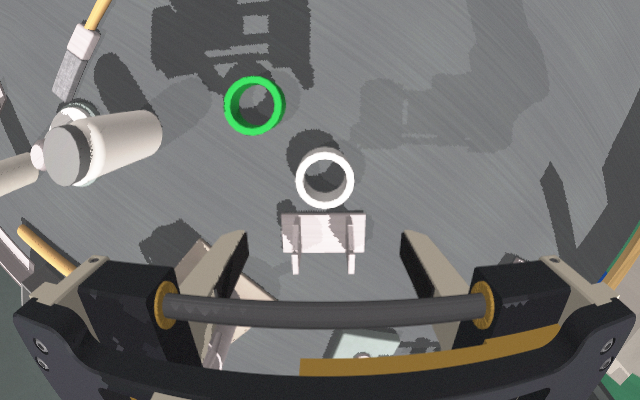

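The flange is home (hub top at 52, plate top at 22). The collar is at (325,178) with its bracket squarely below it, and the fingers close along the row, clear of the green ring.

Run:
```python
from h import *
cx,cy=402.3,252; jx,jy=565.5,-56.4
robot.line_to([cx,cy,45],feed=150);print(robot.line_to([cx,cy,7],feed=50,until_force=8));st("at")
jaws.grab();st("grab")
robot.line_to([cx,cy,200],feed=130);st("lift")
robot.move_ptp([jx,jy,200],down(43));robot.sleep(.2);st("over")
if robot.observe()["gripper_width"]>55:
    robot.line_to([jx,jy,110],feed=100)
    print(robot.line_to([jx,jy,67],feed=45,until_force=12));st("slid")
    print(robot.line_to([jx,jy,54],feed=20,until_force=4));st("seat")
```

```text
False
at t31.9 [402.3 252.2   7.1] F [-0.  -0.2 -0.5] w92.9 g0.0
grab t32.5 [402.3 252.    7.1] F [ 0.2 -0.7  1.6] w62.3 g30.0
lift t34.1 [402.  251.6 199.3] F [ 0.3  1.  -0.9] w62.4 g30.0
over t35.7 [565.4 -54.6 200.2] F [-0.5  0.  -1.9] w62.5 g30.0
False
slid t37.8 [565.8 -56.3  67.3] F [ 0.4  0.3 -1.3] w62.5 g30.0
True
seat t38.3 [565.6 -56.5  59.1] F [-0.7 -0.1  4. ] w62.3 g30.0
```

Run:
```python
from h import *
jx,jy=565.5,-56.4
jaws.release();robot.sleep(.2);st("rel")
robot.line_to([jx,jy,260],feed=140);robot.sleep(.3)
im,P=wcloud();st("up")
q=nr(P,jx,jy,50,82,98);print("collar+post top",disc(q,32,(jx,jy)),np.median(q[:,2]))
q=nr(P,jx,jy,75,15,30);print("plate",np.median(q[:,2]),disc(q,56,(jx,jy)))
im,d=eyes.snapshot("scene");P=cloud("scene",d)
q=nr(P,643,230,75,110,128);print("pot",circ(q,45,(643,230)))
save("end",cv2.resize(im[120:320,190:440],None,fx=2.5,fy=2.5))
```

```text
rel t39.2 [564.6 -56.7  58.1] F [ 0.4  0.2 -0. ] w92.8 g0.0
up t41.1 [565.4 -56.4 259.8] F [-0.3 -0.4 -0.1] w92.7 g0.0
collar+post top (array([565.68181818, -56.21818182]), 1801, np.int64(1801)) 87.17974466084999
plate 21.788188520139016 (array([566.25      , -56.73333333]), 2730, np.int64(2641))
pot (array([644.78808733, 228.04900514]), np.float64(1.8929898916143397))
```

View pics/end.png

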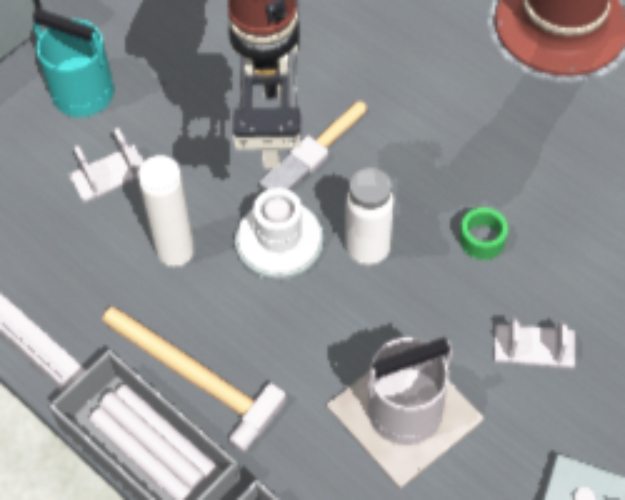

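The flange and collar sit on the jig at (278,225), the pot stands on the tile at (408,385), and nothing else has moved. Handing in.

```bash
python3 -c "
from h import *
print(job_done());st()"
```

```text
the job is handed in; nothing more can be done
None
the job is handed in; nothing more can be done
```

I handed the job in at about 41 s: the pot stands on the tile, the flange and then the collar are home on the jig post, and the bystanders look unmoved in the last picture; the hand-in returned no verdict.

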